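# Lay the tall drum blank down in the rest

## Task

Two brass drum blanks stand on end at the open end of the two-lane laying rest. Push the taller one over so that it lies down along the lane in front of it, its top end towards the steel stop bar, and then push it along the lane until that end is up against the bar. Push only, lifting and carrying nothing, and leave the shorter blank, the mallet and the forming die standing where they are.

Things in the scene. Friction and masses are not known exactly. Their poses are not given: they have to be found in the camera images.
- rest: Fixed wooden laying rest, 300 x 204 mm. Origin: centre of its underside on the bench; z up; x along its two lanes towards the stop bar. Cork floor 15 mm above the bench, from x = -150 to 120 mm. Lanes centred at y = 46.5 and -46.5 mm, 75 mm wide, between rails 18 mm wide with tops 37 mm above the bench, from x = -60 to 120 mm. The blanks stand at about x = -105 mm, where there are no rails.
- stop (a point): Middle of the lane-side face of the dark steel stop bar across the +x end of the rest, at floor level (x = 120 mm, y = 0, z = 15 mm in the rest's frame). The bar spans both lanes; its top is 60 mm above the bench. Axes as the rest's.
- tall: The taller brass drum blank: loose closed cylinder, 60 mm diameter, 130 mm high, about 0.3 kg, standing on the rest's floor in front of either lane. Origin: centre of its bottom face; z along its axis to its top end. It slides little: pushed near its top it tips about the far edge of its foot, and falls by itself past about 25 degrees of tilt.
- tall_mid (a point): Middle of the taller blank, on its axis, 65 mm from either end.
- tall_top (a point): Centre of the taller blank's top end face.
- short: The shorter brass drum blank: loose closed cylinder, 60 mm diameter, 75 mm high, about 0.22 kg, standing on the rest's floor in front of the other lane, its axis about 93 mm from the taller one's. Origin: centre of its bottom face; z up. To be left alone.
- mallet: Turned boxwood mallet standing on its head, handle up, loose, 72 mm greatest diameter, 190 mm high. Origin: centre of its underside. To be left alone.
- die: Steel forming die, a loose stepped round block, 80 mm diameter, 45 mm high. Origin: centre of its underside. To be left alone.
Mind the look-alikes: they are no part of the job. What is shaped like the tall but black is not meant.

How it is judged:
On the way:
1. the taller blank has been tipped over and lies in a lane (angle between tall's own z axis and vertical between 1.48 and 1.66 rad and height (world z) of tall_mid below 0.049 m and ((y of tall_mid in the frame of rest between 0.0345 and 0.0585 m and y of short in the frame of rest below 0 m) or (y of tall_mid in the frame of rest between -0.0585 and -0.0345 m and y of short in the frame of rest above 0 m))), for 0.2 s.
At the end, for the whole second after the job is handed in: The taller blank lies at rest on the floor of its lane (axis level within 5 degrees, within 12 mm of the lane's centre line), its top end face against the stop bar (gap under 5 mm); the shorter blank, the mallet and the die still stand within 12 mm of their places (all of step 1 and x of tall_top in the frame of rest above 0.115 m and angle between the z axis of tall and the x axis of rest, either way round below 0.15 rad and linear speed of tall below 0.02 m/s and angle between short's own z axis and vertical below 0.08 rad and distance of each of short, mallet, die from where it was at the start of the episode below 0.012 m and angle between mallet's own z axis and vertical below 0.1 rad); the robot touches nothing.
It fails at once if the taller blank was lifted or carried ((angle between tall's own z axis and vertical below 0.2 rad and height (world z) of tall above 0.033 m) or (angle between tall's own z axis and vertical above 1.47 rad and height (world z) of tall_mid above 0.06 m) or height (world z) of tall_mid above 0.1 m).
It fails at once if the shorter blank was moved or tipped (distance of short from where it was at the start of the episode above 0.012 m or angle between short's own z axis and vertical above 0.3 rad).
It fails at once if the mallet was disturbed (distance of mallet from where it was at the start of the episode above 0.012 m or angle between mallet's own z axis and vertical above 0.3 rad).
It fails at once if the forming die was disturbed (distance of die from where it was at the start of the episode above 0.012 m).
It also fails if it takes over 40 s, if anything falls off the work surface, if the arm or the gripper's body presses on something with over 40 N, if the wrist force passes 120 N, or if a joint passes its speed limit or range.

## Robot

A 6-joint arm with a two-finger parallel gripper is mounted at the origin on the work surface. World frame = base frame: x ahead of the robot, y to its left, z up, the work surface at z = 0. Lengths are in m, angles in rad, forces in N, time in s.
With the tool pointing down it reaches from about 0.275 to 0.975 m from the base axis. Payload 8.4 kg.
Tool frame: the origin (TCP) lies midway between the tips of the shut fingers; the grasp point (between the pads) lies 19 mm behind it; z points along the fingers, y is the line along which they close (so a half turn about z gives the same grasp; the last joint's range is limited). The gripper opens to 92 mm and grips with 3 to 60 N. Pads are 20 mm wide; open, the fingers measure 128 mm over their backs; the gripper's body (75 mm by 189 mm) begins 69 mm behind the grasp point.
Start: joints at [1.129, 0.353, 1.633, -0, 1.155, -0.002], TCP at [0.266, 0.566, 0.215] pointing down, gripper open.
Joint ranges: [-2.63, 2.63], [-0.92, 2.1], [0.06, 2.66], [-1.3, 4.44], [0, 2.69], [-3.02, 3.02]. Speed limits (rad/s): [2.22, 2.22, 2.79, 3.14, 3.14, 3.14].

## Interface

Orientations are given as a 3x3 rotation matrix whose columns are the frame's x, y, z axes.
In Python, from bench import env gives the robot as it stands.
- The arm moves only by the tool arm_command, never from a script. Its argument "increments" is a list of rows, each a list of 7 numbers: the finger opening in mm, from 0 to 91.9, then the shift along the tool's x, y, z in mm, then the turn, a rotation vector about the tool's x, y, z in degrees. In form: [[claw, x, y, z, wx, wy, wz], ...]. A call has 1 to 5 rows; each row shifts and turns the commanded pose from where the row before left it, along the tool's axes as they then stand; what a row does not reach is not made up. A row lasts 1/8 s, in which the tool goes at most 62.5 mm and 10.7 degrees, less where a joint would pass 70% of its speed; a pose out of reach is approached as far as the arm can. A call is refused whole if a number of a shift passes 62.5 or a number of a turn 10.7, either way. A call with a gripper value outside its range is refused whole. The fingers move at their own pace and stop on an object; the grip force is fixed at half the most. Time passes only in rows, so rows that do not move let the fingers close. It gives the time, the measured TCP pose, the force, the opening and the grip force at its end, in the units of the state.
- env.observe(): the state, without advancing time (a new reading comes with each control period).
- env.camera(name): name is "scene" or "top"; returns the picture (420x560x3 uint8, red, green, blue); there is no depth.
- env.camera_info(name): a dict with "K" (3x3 intrinsics, pixels), "dist_coeffs" ([k1, k2, p1, p2, k3] as OpenCV has them; the pictures are not rectified), "origin" and "orientation" of the camera in the world. Camera axes: x right, y down, z forward; pixel columns grow to the right and rows downward; lengths in m; the calibration is good to about 2 mm. A picture is of the moment at which its call begins. camera_info takes no time and is no camera call.
- env.sign_off(): hands the job in; it is judged then, once.
The state is a dict: "clock": time; "qpos": joint angles; "joint_vel": joint speeds; "joint_torque": joint torques, N m; "tool_pos": TCP position; "eef_rot": TCP orientation; "force": force on the tool from outside, world axes, zero at the start; "wrist_torque": the same for the moment, N m; "opening": finger opening in m; "gripper_force": force on a finger pad.
Only numpy, scipy, OpenCV 4.12 (cv2) and the standard library are available. Lean on these libraries where they do the work, as an engineer would, in place of code of your own. Each camera call takes 0.05 s, during which the arm holds its last target. There are 200 camera calls.

## Working session

There is one attempt and no reset: what is moved stays moved. The work goes in short steps, Python scripts to look and compute and a tool call to move; the robot and the scene stay as the last step left them, time stands still between calls to the robot, and variables do not carry over. Pictures are saved under pics/ and viewed, at most 10 in all, crops included, and the job is handed in when it is done.

Besides the shell and the picture viewer there is one more tool, called after ">>>" as name(argument=value, ...) on one line, values as JSON. arm_command: Moves the arm, as the interface text tells. Its arguments: {"type":"object","properties":{"increments":{"type":"array"}},"required":["increments"]}

```bash
mkdir -p pics
python3 - <<'E'
from bench import env
import cv2,numpy as np
np.set_printoptions(precision=4,suppress=True)
for n in("scene","top"):
    im=env.camera(n); cv2.imwrite(f"pics/{n}0.png",im[:,:,::-1]); i=env.camera_info(n); print(n,i)
o=env.observe(); print(o["tool_pos"],o["eef_rot"],o["clock"])
E
```

```text
scene {'K': array([[456.6019,   0.    , 276.9439],
       [  0.    , 456.6019, 211.0382],
       [  0.    ,   0.    ,   1.    ]]), 'dist_coeffs': array([-0.0279,  0.    ,  0.    ,  0.    ,  0.    ]), 'origin': array([1.0348, 0.7805, 0.7515]), 'orientation': array([[-0.8375,  0.2983, -0.4578],
       [ 0.546 ,  0.4919, -0.6782],
       [ 0.0228, -0.818 , -0.5748]])}
top {'K': array([[416.0249,   0.    , 282.9367],
       [  0.    , 416.0249, 213.4356],
       [  0.    ,   0.    ,   1.    ]]), 'dist_coeffs': array([0.0365, 0.    , 0.    , 0.    , 0.    ]), 'origin': array([0.4326, 0.0167, 1.2631]), 'orientation': array([[-0.0082, -0.9968,  0.0794],
       [-0.9999,  0.0073, -0.0125],
       [ 0.0119, -0.0795, -0.9968]])}
[0.2659 0.5651 0.214 ] [[-0.9048  0.4258 -0.0005]
 [ 0.4258  0.9048 -0.0011]
 [ 0.     -0.0012 -1.    ]] 0.1
```

View pics/scene0.png

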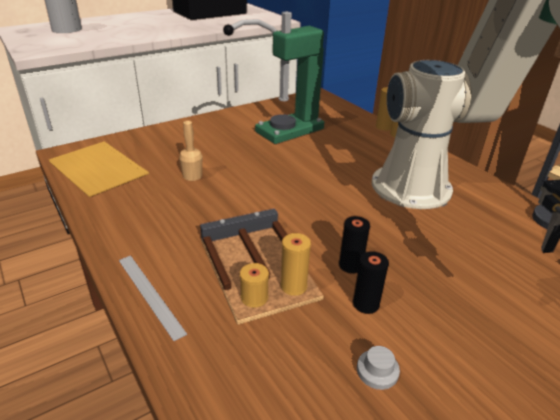

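View pics/top0.png

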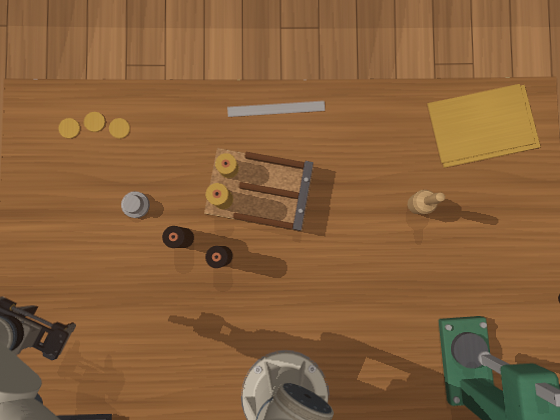

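The pictures show: brass tall blank at scene (295,265) / top (217,193); brass short blank at scene (254,285) / top (226,163). The look-alikes are black cylinders at scene (354,245), (370,283) / top (218,257), (178,237). There are also flat brass discs at top (69,128), (94,121), (119,128). Also seen are the die at top (134,205), the mallet at (424,202) and the stop bar at about (304,196). I choose the brass cylinder at top (217,193), which is taller in the scene view, and will check it in a crop.

```bash
cat > h.py <<'E'
import cv2,numpy as np
from bench import env
np.set_printoptions(precision=4,suppress=True)
def ray(n,px):
    i=env.camera_info(n); u=cv2.undistortPoints(np.array(px,float).reshape(-1,1,2),i["K"],i["dist_coeffs"])[:,0]
    return i["origin"],np.c_[u,np.ones(len(u))]@i["orientation"].T
def plane(n,px,z):
    o,d=ray(n,px); return o+d*((z-o[2])/d[:,2])[:,None]
def proj(n,P):
    i=env.camera_info(n); R=i["orientation"].T
    return cv2.projectPoints(np.array(P,float).reshape(-1,3),cv2.Rodrigues(R)[0],-R@i["origin"],i["K"],i["dist_coeffs"])[0][:,0]
E
python3 - <<'E'
from h import *
S=cv2.imread("pics/scene0.png");T=cv2.imread("pics/top0.png")
a=cv2.resize(S[200:340,180:400],None,fx=2.5,fy=2.5,interpolation=3); b=cv2.resize(T[130:270,120:340],None,fx=2.5,fy=2.5,interpolation=3)
c=np.hstack([a,b])[:, :]; c=cv2.resize(c,(800,int(800*c.shape[0]/c.shape[1]))); cv2.imwrite("pics/crop.png",c)
def spots(n,I,roi):
    # reddish spots at the centres of the top faces
    x0,y0,x1,y1=roi; h=cv2.cvtColor(I,cv2.COLOR_BGR2HSV)
    m=((h[...,0]<11)|(h[...,0]>172))&(h[...,1]>110)&(h[...,2]>90); m=m.astype(np.uint8); k=np.zeros_like(m);k[y0:y1,x0:x1]=m[y0:y1,x0:x1]
    N,_,st,ce=cv2.connectedComponentsWithStats(k)
    return [(ce[j],st[j,4]) for j in range(1,N) if 5<st[j,4]<200]
for n,I,r in(("scene",S,(235,230,390,285)),("top",T,(160,150,235,265))):
    for c,A in spots(n,I,r): print(n,c,A,"z.145",plane(n,[c],.145)[0,:2],"z.09",plane(n,[c],.09)[0,:2])
# brass contours in top
h=cv2.cvtColor(T,cv2.COLOR_BGR2HSV); m=cv2.inRange(h,(18,130,110),(32,255,255)); m[:140]=0;m[220:]=0;m[:,:195]=0;m[:,250:]=0
for c in cv2.findContours(m,0,1)[0]:
    if len(c)>8: print("brass",cv2.fitEllipse(c),cv2.contourArea(c))
# dark bar
m=cv2.inRange(h,(0,0,0),(179,90,110)); m[:155]=0;m[235:]=0;m[:,:285]=0;m[:,320:]=0
for c in cv2.findContours(m,0,1)[0]:
    if cv2.contourArea(c)>80:
        bx=cv2.boxPoints(cv2.minAreaRect(c)); print("bar",bx.tolist(),plane("top",bx,.06)[:,:2].tolist())
E
```

```text
scene [295.9189 241.2973] 37 z.145 [0.5782 0.179 ] z.09 [0.5368 0.1244]
scene [374.1905 259.75  ] 84 z.145 [0.477  0.3107] z.09 [0.4264 0.2681]
scene [253.9524 272.2381] 42 z.145 [0.7026 0.2146] z.09 [0.6724 0.1633]
top [225.2424 162.8788] 33 z.145 [0.6605 0.1582] z.09 [0.6717 0.1651]
top [216.625 193.45 ] 40 z.145 [0.5771 0.1812] z.09 [0.5842 0.1893]
top [172.8136 236.339 ] 59 z.145 [0.4625 0.2971] z.09 [0.464  0.3109]
top [215.8548 256.4839] 62 z.145 [0.4079 0.1824] z.09 [0.4067 0.1906]
brass ((216.67822265625, 193.74765014648438), (21.580577850341797, 22.007469177246094), 89.6817855834961) 370.0
brass ((225.35594177246094, 163.43295288085938), (20.336149215698242, 20.866971969604492), 67.18669891357422) 329.5
bar [[291.9759826660156, 228.63198852539062], [304.3919982910156, 160.343994140625], [313.2799987792969, 161.95999145507812], [300.8639831542969, 230.24798583984375]] [[0.4841524852169476, -0.024192890550205227], [0.6840947658640486, -0.06257348815362872], [0.6791359910455734, -0.08857571668182522], [0.4792802514563187, -0.04986691876948243]]
```

View pics/crop.png

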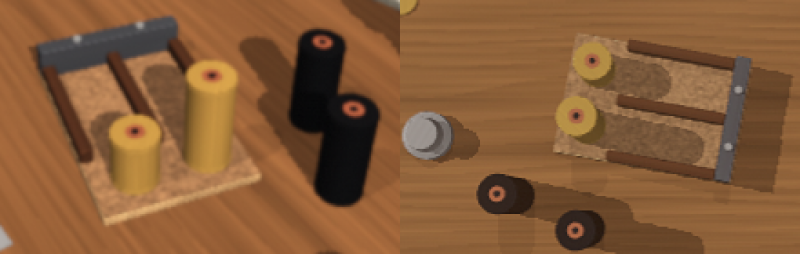

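The crop confirms it: the left brass cylinder at crop (212,75)/(577,115) is clearly the taller brass one, and the black pair stand apart. Tall is at about (0.578,0.180). The push direction is about (-0.189,-0.982). I turn the tool so that -y_tool is the push direction, then go high behind it.

>>> arm_command(increments=[[0,0,0,0,0,0,-7.1],[0,0,0,0,0,0,-7.1],[0,-47,-30,0,0,0,0],[0,-47,-30,0,0,0,0],[0,-47,-30,0,0,0,0]])

```text
clock: 0.72
tool_pos: [0.3881, 0.449, 0.2143]
eef_rot: [[-0.982, 0.19, -0.0], [0.19, 0.982, -0.0], [0.0, -0.0, -1.0]]
force: [0.2, 0.2, 0.2]
opening: 0.044
gripper_force: 0.0
```

>>> arm_command(increments=[[0,-47,-30,0,0,0,0],[0,-47,-30,0,0,0,0],[0,-47,-30,0,0,0,0],[0,-47,-30,0,0,0,0],[0,0,0,0,0,0,0]])

```text
clock: 1.35
tool_pos: [0.5511, 0.2938, 0.2141]
eef_rot: [[-0.981, 0.195, 0.0], [0.195, 0.981, -0.001], [-0.0, -0.001, -1.0]]
force: [0.2, 0.8, -0.0]
opening: 0.0004
gripper_force: 0.0
```

>>> arm_command(increments=[[0,-24,-12,0,0,0,0.2],[0,-24,-12,0,0,0,0],[0,0,0,45,0,0,0],[0,0,0,42,0,0,0],[0,0,0,0,0,0,0]])

```text
clock: 1.98
tool_pos: [0.5892, 0.2629, 0.1244]
eef_rot: [[-0.981, 0.194, -0.006], [0.194, 0.981, -0.003], [0.005, -0.004, -1.0]]
force: [-1.0, -0.4, 0.1]
opening: 0.0004
gripper_force: 0.0
```

Run:
```python
from h import *
o=env.observe();p=o["tool_pos"];print(p,o["eef_rot"][:,1],o["force"])
r=p[:2]-[.5777,.180];print("along",r@[.1885,.982],"lat",r@[.982,-.1885])
I=env.camera("scene");cv2.imwrite("pics/s1.png",I[120:360,150:450,::-1].repeat(2,0).repeat(2,1))
```

```text
[0.5892 0.2629 0.1244] [ 0.194   0.981  -0.0037] [-1.0431 -0.442   0.1384]
along 0.0836157421826212 lat -0.004340640458320592
```

View pics/s1.png

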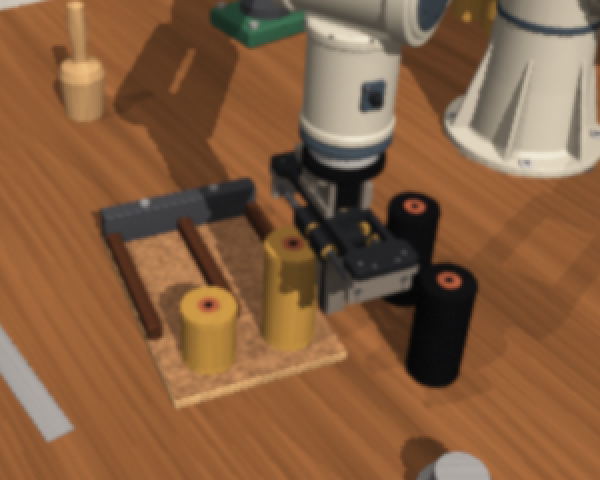

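The picture shows the fingertips at crop (330,305), behind the tall blank (290,290) and clear of the short blank and the black ones. Now I approach, then push slowly.

>>> arm_command(increments=[[0,-4,-15,0,0,0,0],[0,0,-15,0,0,0,0],[0,0,-8,0,0,0,0],[0,0,-8,0,0,0,0],[0,0,-8,0,0,0,0]])

```text
clock: 2.65
tool_pos: [0.585, 0.2097, 0.1279]
eef_rot: [[-0.981, 0.194, 0.001], [0.194, 0.981, 0.0], [-0.0, 0.0, -1.0]]
force: [-0.0, 0.9, 1.3]
opening: 0.0005
gripper_force: 0.4
```

>>> arm_command(increments=[[0,0,-8,0,0,0,0],[0,0,-8,0,0,0,0],[0,0,0,0,0,0,0]])

```text
clock: 3.02
tool_pos: [0.5816, 0.1938, 0.1274]
eef_rot: [[-0.981, 0.195, -0.0], [0.195, 0.981, -0.0], [0.0, -0.0, -1.0]]
force: [-0.2, 0.3, 0.1]
opening: 0.0005
gripper_force: 0.0
```

Run:
```python
from h import *
o=env.observe();p=o["tool_pos"];print(o["force"])
r=p[:2]-[.5777,.180];print("along",r@[.1885,.982],"lat",r@[.982,-.1885])
I=env.camera("scene");cv2.imwrite("pics/s2.png",I[180:330,200:400,::-1].repeat(2,0).repeat(2,1))
```

```text
[-0.2448  0.2605  0.0908]
along 0.014259245591339597 lat 0.0011838829317606702
```

View pics/s2.png

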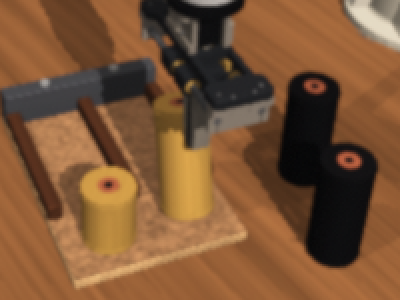

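The blank is tilting cleanly along the lane: its top is at crop (175,105) and its foot is unmoved at (188,205). I push on past the balance point.

>>> arm_command(increments=[[0,0,-8,0,0,0,0],[0,0,-8,0,0,0,0],[0,0,-8,0,0,0,0],[0,0,-6,0,0,0,0],[0,0,0,0,0,0,0]])

```text
clock: 3.7
tool_pos: [0.5759, 0.1644, 0.1276]
eef_rot: [[-0.981, 0.195, -0.0], [0.195, 0.981, -0.0], [0.0, -0.0, -1.0]]
force: [1.4, -0.2, -0.3]
opening: 0.0003
gripper_force: 0.0
```

>>> arm_command(increments=[[0,0,0,0,0,0,0],[0,0,0,0,0,0,0],[0,0,0,0,0,0,0]])

```text
clock: 4.08
tool_pos: [0.576, 0.1651, 0.1276]
eef_rot: [[-0.981, 0.194, 0.0], [0.194, 0.981, 0.0], [-0.0, 0.0, -1.0]]
force: [0.3, 0.3, 0.5]
opening: 0.0004
gripper_force: 0.0
```

Run:
```python
from h import *
o=env.observe();p=o["tool_pos"];print(o["force"])
r=p[:2]-[.5777,.180];print("along",r@[.1885,.982],"lat",r@[.982,-.1885])
I=env.camera("scene");cv2.imwrite("pics/s3.png",I[180:330,200:400,::-1].repeat(2,0).repeat(2,1))
```

```text
[0.3391 0.3307 0.4732]
along -0.01491545593112289 lat 0.001150868561040438
```

View pics/s3.png

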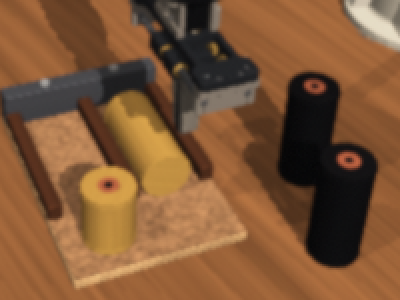

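The blank lies in its lane between the rails, with its foot end at crop (168,178) and its top towards the bar. The short blank still stands. I back off, lower the tool, then locate the foot end.

>>> arm_command(increments=[[0,0,25,0,0,0,0],[0,0,25,0,0,0,0],[0,0,0,35,0,0,0],[0,0,0,35,0,0,0],[0,0,0,24,0,0,0]])

```text
clock: 4.75
tool_pos: [0.5853, 0.2158, 0.0319]
eef_rot: [[-0.981, 0.193, -0.001], [0.193, 0.981, -0.0], [0.001, -0.0, -1.0]]
force: [0.4, -0.2, -0.4]
opening: 0.0005
gripper_force: 0.0
```

Run:
```python
from h import *
o=env.observe();p=o["tool_pos"];print(p,o["force"])
x=np.array([-.19,-.982]);y=np.array([.982,-.19]);C=np.array([.6067,.0745])
f=lambda q:np.c_[(q[:,:2]-C)@x,(q[:,:2]-C)@y]
print("tcp rest",f(p[None]))
I=env.camera("top");h=cv2.cvtColor(I,cv2.COLOR_RGB2HSV);m=cv2.inRange(h,(18,130,90),(32,255,255));m[:140]=0;m[230:]=0;m[:,:195]=0;m[:,310:]=0
for c in cv2.findContours(m,0,1)[0]:
    if cv2.contourArea(c)>60: b=cv2.boxPoints(cv2.minAreaRect(c));print(cv2.contourArea(c),"rest z.045\n",f(plane("top",b,.045)))
cv2.imwrite("pics/t4.png",cv2.resize(I[120:260,180:340,::-1],None,fx=3.5,fy=3.5,interpolation=3))
```

```text
[0.5853 0.2158 0.0319] [ 0.4457 -0.2313 -0.3563]
tcp rest [[-0.1346 -0.0478]]
727.5 rest z.045
 [[-0.0536 -0.0662]
 [-0.0541 -0.0077]
 [ 0.064  -0.0079]
 [ 0.064  -0.0664]]
362.0 rest z.045
 [[-0.1499  0.0464]
 [-0.1162  0.097 ]
 [-0.0554  0.0551]
 [-0.0892  0.0047]]
```

View pics/t4.png

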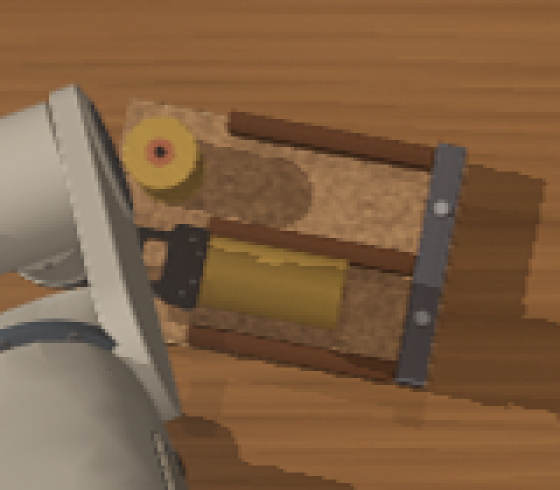

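The blank lies in the lower lane, with its top end at crop (340,295) and about 55–60 mm of gap to the bar at (410,310). The tool is behind the foot. Now I push along.

>>> arm_command(increments=[[0,0,-18,0,0,0,0],[0,0,-18,0,0,0,0],[0,0,-8,0,0,0,0],[0,0,-8,0,0,0,0],[0,0,-8,0,0,0,0]])

```text
clock: 5.42
tool_pos: [0.5748, 0.155, 0.0344]
eef_rot: [[-0.981, 0.195, 0.002], [0.195, 0.981, 0.001], [-0.002, 0.001, -1.0]]
force: [-0.2, 2.8, 2.8]
opening: 0.0002
gripper_force: 1.4
```

>>> arm_command(increments=[[0,0,-8,0,0,0,0],[0,0,-8,0,0,0,0],[0,0,-8,0,0,0,0],[0,0,-8,0,0,0,0],[0,0,0,0,0,0,0]])

```text
clock: 6.05
tool_pos: [0.5672, 0.1228, 0.0333]
eef_rot: [[-0.981, 0.195, -0.001], [0.195, 0.981, -0.001], [0.001, -0.001, -1.0]]
force: [-0.5, 0.0, -0.2]
opening: 0.0005
gripper_force: 0.0
```

```bash
cat > m.py <<'E'
from h import *
import sys
o=env.observe();p=o["tool_pos"];print(p,o["force"],o["clock"])
x=np.array([-.19,-.982]);y=np.array([.982,-.19]);C=np.array([.6067,.0745])
f=lambda q:np.c_[(q[:,:2]-C)@x,(q[:,:2]-C)@y]
print("tcp rest",f(p[None]))
I=env.camera("top")
cv2.imwrite(sys.argv[1],cv2.resize(I[120:260,180:340,::-1],None,fx=3.5,fy=3.5,interpolation=3))
E
python3 m.py pics/t5.png
```

```text
[0.5672 0.1228 0.0333] [-0.5006  0.0187 -0.2005] 6.05
tcp rest [[-0.04  -0.048]]
```

View pics/t5.png

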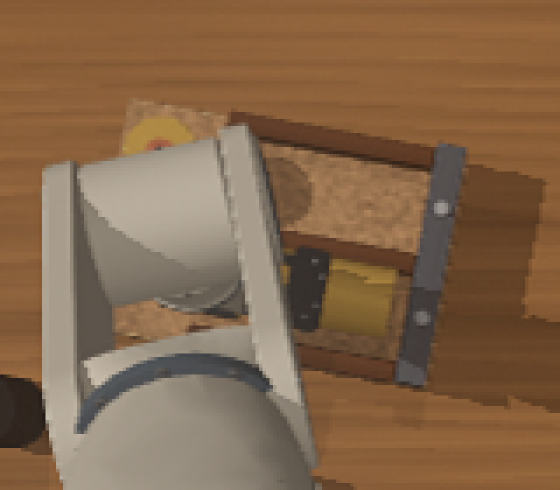

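A gap of about 10 mm is left: the blank's end is at crop (392,300) and the bar face at about (405,300). I push on in small steps, watching the force.

>>> arm_command(increments=[[0,0,-4,0,0,0,0],[0,0,-4,0,0,0,0]])

```text
clock: 6.35
tool_pos: [0.5661, 0.1158, 0.0334]
eef_rot: [[-0.981, 0.194, -0.0], [0.194, 0.981, -0.0], [0.0, -0.0, -1.0]]
force: [0.0, 0.9, -0.1]
opening: 0.0005
gripper_force: 0.6
```

>>> arm_command(increments=[[0,0,-2,0,0,0,0]])

```text
clock: 6.48
tool_pos: [0.5657, 0.1137, 0.0335]
eef_rot: [[-0.981, 0.194, -0.0], [0.194, 0.981, -0.0], [0.0, -0.0, -1.0]]
force: [0.3, 1.4, -0.2]
opening: 0.0005
gripper_force: 0.5
```

>>> arm_command(increments=[[0,0,-2,0,0,0,0]])

```text
clock: 6.6
tool_pos: [0.5654, 0.1119, 0.0335]
eef_rot: [[-0.981, 0.194, -0.0], [0.194, 0.981, -0.0], [0.0, -0.0, -1.0]]
force: [0.2, 1.0, -0.8]
opening: 0.0003
gripper_force: 0.5
```

>>> arm_command(increments=[[0,0,-1,0,0,0,0]])

```text
clock: 6.72
tool_pos: [0.5653, 0.1109, 0.0336]
eef_rot: [[-0.981, 0.194, -0.0], [0.194, 0.981, 0.0], [0.0, 0.0, -1.0]]
force: [1.2, 0.6, -0.5]
opening: 0.0004
gripper_force: 0.5
```

Still only sliding friction, so there is no bar contact yet.

>>> arm_command(increments=[[0,0,-2,0,0,0,0]])

```text
clock: 6.85
tool_pos: [0.5649, 0.109, 0.0336]
eef_rot: [[-0.981, 0.194, 0.0], [0.194, 0.981, 0.0], [-0.0, 0.0, -1.0]]
force: [0.6, 0.8, -1.3]
opening: 0.0001
gripper_force: 0.5
```

>>> arm_command(increments=[[0,0,-2,0,0,0,0]])

```text
clock: 6.98
tool_pos: [0.5651, 0.1075, 0.0338]
eef_rot: [[-0.981, 0.194, 0.001], [0.195, 0.981, 0.001], [-0.001, 0.001, -1.0]]
force: [2.3, 8.5, -0.1]
opening: 0.0002
gripper_force: 4.8
```

>>> arm_command(increments=[[0,0,-1,0,0,0,0]])

```text
clock: 7.1
tool_pos: [0.5655, 0.1074, 0.0341]
eef_rot: [[-0.981, 0.195, 0.002], [0.195, 0.981, 0.002], [-0.002, 0.003, -1.0]]
force: [0.8, 12.3, 0.1]
opening: 0.0004
gripper_force: 6.4
```

The force jumped to 12 N with no further motion, so the end is against the bar. I back off and rise.

>>> arm_command(increments=[[0,0,3,0,0,0,0],[0,0,15,0,0,0,0],[0,0,30,0,0,0,0],[0,0,30,0,0,0,0],[0,0,0,-40,0,0,0]])

```text
clock: 7.72
tool_pos: [0.5778, 0.1844, 0.0714]
eef_rot: [[-0.981, 0.192, -0.005], [0.192, 0.981, -0.001], [0.004, -0.002, -1.0]]
force: [-0.2, -0.9, -0.8]
opening: 0.0006
gripper_force: 0.0
```

>>> arm_command(increments=[[0,0,0,-50,0,0,0],[0,0,0,-50,0,0,0],[0,20,50,-30,0,0,0],[0,20,50,0,0,0,0],[0,0,0,0,0,0,0]])

```text
clock: 8.35
tool_pos: [0.5589, 0.2922, 0.204]
eef_rot: [[-0.982, 0.191, 0.001], [0.191, 0.982, 0.001], [-0.001, 0.001, -1.0]]
force: [0.1, 0.1, -0.1]
opening: 0.0003
gripper_force: 0.0
```

```bash
python3 m.py pics/t6.png
```

```text
[0.5589 0.2922 0.204 ] [ 0.1387  0.1258 -0.0694] 8.35
tcp rest [[-0.2047 -0.0883]]
```

View pics/t6.png

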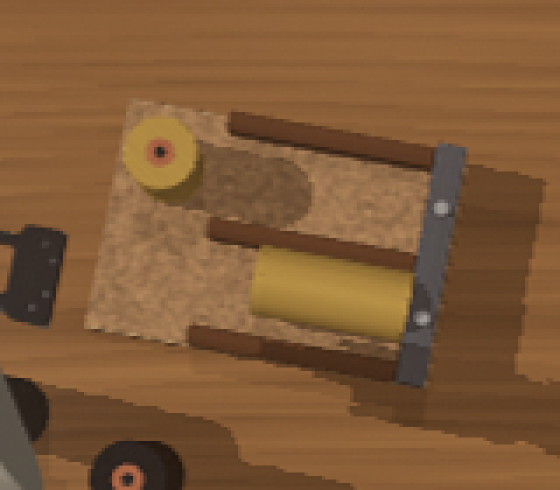

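The blank lies straight in its lane with its end at the bar (crop 408,305). The short blank at (160,152) is unmoved, and the tool is clear at (35,275).

```bash
python3 -c "
from bench import env
print(env.sign_off())"
```

```text
the job is handed in; nothing more can be done
None
```

The job is handed in: the taller brass blank lies in its lane with its top end against the stop bar (12 N felt at contact). In the last picture the short blank stands where it was and the arm is clear. The mallet and die were never approached, though I didn't check them again at the end.

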